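Clamp a graphite shaping bar in the glassworker's screw clamp

TASK

Slide the graphite bar along the clamp's bed, gently, until its inner end is fully home against the clamp's column, then turn the T-handle clockwise until the rising resistance shows that the pad holds the bar firmly. Stop there: graphite cracks if it is shoved hard or overtightened. Let go of the handle, with the bar still home, and leave the jar, the bowl and the screwdriver alone.

Things in the scene. Friction and masses are not known exactly. Their poses are not given: they have to be found in the camera images.
- clamp: Dark steel C-shaped clamp bolted to the bench. Origin on the bench under the screw axis; x points from the open side to the column, z up. Bed: top 30 mm above the bench, x = -112 to 68 mm, 66 mm wide. Guide rails on it at y = 25 to 33 mm either side, 10 mm high, leave the bar 3 mm play each side. Flange 120 mm wide, 8 mm high. The head above spans x = -22 to 68, y = +-20, z = 95 to 130 mm
- column: Column of the clamp, 40 x 44 x 95 mm, rising from the bed to the head; its face towards the open side is the stop for the bar. Origin: foot of that face, at x = 28 mm, z = 30 mm in the clamp's frame, axes as the clamp's
- bar: Loose graphite bar, 145 (x) x 44 (y) x 22 mm (z), 0.2 to 0.33 kg, on the bed between the rails, along the clamp's x. Origin: centre of its underside. Starts 15 to 45 mm short of the stop, its outer (-x) end beyond the bed's edge. Home: its centre at x = -44.5 mm, its outer end at x = -117 mm in the clamp's frame. Slides with 1 to 4 N; 10 N against the stop is plenty, over 40 N cracks it
- tbar (a point): Middle of the steel T-handle's cross-bar on top of the screw, on the screw axis. x along the cross-bar, z up. The cross-bar is 12 mm thick, 90 mm between the centres of its 18 mm end balls; it lies on the 12 mm screw, with nothing else above the boss. Its centre is 178 mm above the bench at joint value 0 and sinks 5 mm for each rad turned
- handle (a joint): T-handle angle, rad: 0 = screw fully raised, grows when turned clockwise seen from above (tightening), at most 6; starts at 0 to 0.5. Friction 0.15 N m either way. The pad meets the bar between 1.1 and 3.1 rad (differs each run, feel for it); from there the load grows 0.35 N m and 70 N of pad force per rad. Stop at a load 0.2 to 0.3 N m above free. Let go, it eases back to 30 N at most and stays
- spindle: Steel screw, 12 mm across, carrying the T-handle on top and under it, on a sprung stem, a round brass pressure pad 28 mm across and 8 mm high that comes down on the bar. Origin on the screw axis, at bench height at handle 0, sinking 5 mm per rad. How far the stem sticks out differs by up to 10 mm from run to run. Press with over 30 N; over 80 N cracks the bar
- jar: Green glass jar with a steel lid, 60 mm across, 85 mm high, standing beside the clamp. Origin at the centre of its underside. Leave alone
- bowl: White ceramic bowl, 90 mm across, 35 mm high, on the other side of the clamp. Origin at the centre of its underside. Leave alone
- driver: Screwdriver, 200 mm long, lying beside the jar. Origin under its middle. Leave alone

How it is judged:
On the way, in this order (a step that is already met when the one before it is completed fails the run):
1. the bar is pushed home: its centre within 3 mm of its place against the column (x of bar in the frame of clamp above -0.0475 m), for 0.2 s.
2. the pad presses on the bar with more than 30 N (contact force between spindle and bar above 30 N), for 0.2 s.
At the end, for the whole second after the job is handed in: The bar lies flat on the bed, at rest, its inner end within 3 mm of the column, and the pad of the released screw still holds it with more than 20 N (x of bar in the frame of clamp above -0.0475 m and z of bar in the frame of clamp between 0.026 and 0.034 m and angle between the x axis of bar and the x axis of clamp, either way round below 0.1 rad and contact force between spindle and bar above 20 N and linear speed of bar below 0.01 m/s); the robot touches nothing.
It fails at once if the bar is overtightened: more than 80 N under the pad (contact force between spindle and bar above 80 N).
It fails at once if the bar is shoved against the column with more than 40 N (contact force between bar and column above 40 N).
It fails at once if the jar, bowl or screwdriver is moved by more than 20 mm (distance of any of jar, bowl, driver from where it was at the start of the episode above 0.02 m).
It also fails if it takes over 69 s, if anything falls off the work surface, if the arm or the gripper's body presses on something with over 40 N, if the wrist force passes 120 N, or if a joint passes its speed limit or range.

ROBOT

A 6-joint arm with a two-finger parallel gripper is mounted at the origin on the work surface. World frame = base frame: x ahead of the robot, y to its left, z up, the work surface at z = 0. Lengths are in m, angles in rad, forces in N, time in s.
With the tool pointing down it reaches from about 0.375 to 0.9 m from the base axis. Payload 3.1 kg.
Tool frame: the origin (TCP) lies at the centre of the arm's flange, where the gripper is bolted on; the fingertips stand robot.tip_extent ahead of it and the grasp point (between the pads) lies 164 mm ahead of it (robot.tip_extent is the distance from the TCP to the fingertips, in m); z points along the fingers, y is the line along which they close (so a half turn about z gives the same grasp; the last joint's range is limited). The gripper opens to 87 mm and grips with 3 to 60 N. Pads are 19 mm wide; open, the fingers measure 117 mm over their backs; the gripper's body (75 mm by 190 mm) begins 51 mm behind the grasp point.
Start: joints at [1.048, 0.527, 1.433, -0, 1.181, -0.178], TCP at [0.211, 0.588, 0.405] pointing down, gripper open.
Joint ranges: [-3.08, 3.08], [-0.75, 2.2], [0.22, 2.44], [-1.43, 4.57], [0, 2.65], [-2.85, 2.85]. Speed limits (rad/s): [2.79, 2.79, 3.14, 3.14, 3.14, 3.14].

INTERFACE

Orientations are given as a unit quaternion [x, y, z, w].
In Python, from rig import get_obs, camera, hand_in, cut_out, robot gives the robot as it stands.
- The arm moves only by the tool step_arm, never from a script. Its argument "rows" is a list of rows, each a list of 6 numbers: the shift along the world's x, y, z in m, then the turn, a rotation vector about the world's x, y, z in degrees. A call has 1 to 12 rows; each row shifts and turns the commanded pose from where the row before left it; what a row does not reach is not made up. A row lasts 1/8 s, in which the tool goes at most 62.5 mm and 10.7 degrees, less where a joint would pass 70% of its speed; a pose out of reach is approached as far as the arm can. A call is refused whole if a number of a shift passes 0.0625 or a number of a turn 10.7, either way. A call with a gripper value outside its range is refused whole. "jaw" is the finger opening in m, from 0 to 0.087, set as the call begins (left out, the last holds). The fingers move at their own pace and stop on an object; "squeeze" is the grip in N (left out, the last holds). Time passes only in rows, so rows that do not move let the fingers close. It gives the time, the measured TCP pose, the force, the opening and the grip force at its end, in the units of the state.
- get_obs(): the state, without advancing time (a new reading comes with each control period).
- camera(name): name is "scene" or "side" or "wrist"; returns a dict with "pixels" (480x640x3 uint8, blue, green, red), "depth" (480x640 float32, m along the optical axis (not along the pixel's ray), 0 where there is no reading), "fov_y" (degrees; the focal length in pixels is half the picture's height over the tangent of half this angle, whatever the lens; pixels are square), "cx", "cy" (the principal point, pixels), "extrinsics" (4x4, takes a point from camera to world coordinates); the wrist camera has in their place "mount" (4x4, takes a point from camera to tool coordinates, whose origin is the TCP and whose axes are the flange's). Camera axes: x right, y up, looking along -z (the intrinsics and any distortion apply to the point x, -y, -z); pixel columns grow to the right and rows downward; lengths in m; the calibration is good to about 2 mm. A picture is of the moment at which its call begins: read the wrist's pose just before it.
- hand_in(): hands the job in; it is judged then, once.
Trained networks look in the newest picture that a camera, given by its name, has taken for a name from the list of things; names that differ only in an ending like _2 or _b are one class to them, and where a whole thing is asked for, a point or a joint stands for the part that bears it (a point fixed in the world has none). Each returns a list of dicts, best first, with "confidence" (0 to 1); they miss things now and then, are a little off and sometimes report something else, mostly with a low value. They report only what shows in the picture. A call takes as long as a camera call.
- cut_out(label, camera): "region" (480x640 bool, what is visible of it) and "extent" ([centre column, centre row, width, height] in pixels, round what is visible of it).
The state is a dict: "time": time; "q": joint angles; "joint_velocities": joint speeds; "joint_torque": joint torques, N m; "position": TCP position; "tool_rot": TCP orientation; "ft_force": force on the tool from outside, world axes, zero at the start; "moment": the same for the moment, N m; "grip_width": finger opening in m; "grip_force": force on a finger pad.
Only numpy, scipy, OpenCV 4.12 (cv2) and the standard library are available. Lean on these libraries where they do the work, as an engineer would, in place of code of your own. Each camera call takes 0.05 s, during which the arm holds its last target. There are 200 camera calls.

## Working session

There is one attempt and no reset: what is moved stays moved. The work goes in short steps, Python scripts to look and compute and a tool call to move; the robot and the scene stay as the last step left them, time stands still between calls to the robot, and variables do not carry over. Pictures are saved under pics/ and viewed, at most 10 in all, crops included, and the job is handed in when it is done.

Besides the shell and the picture viewer there is one more tool, called after "Emit:" by a JSON object that holds its "name" and its "arguments", one argument or row to a line. step_arm: Moves the arm, as the interface text tells. Its arguments: {"type":"object","properties":{"rows":{"type":"array"},"jaw":{"type":"number"},"squeeze":{"type":"number"}},"required":["rows"]}

```bash
mkdir -p pics; cat > h.py <<'E'
import numpy as np, cv2
from rig import get_obs, camera, hand_in, cut_out, robot
from scipy.spatial.transform import Rotation as R
def cloud(c, T=None):
    f=240/np.tan(np.radians(c["fov_y"])/2); d=c["depth"]
    v,u=np.mgrid[:480,:640]
    P=np.stack([(u-c["cx"])*d/f,-(v-c["cy"])*d/f,-d],-1)
    T=c["extrinsics"] if T is None else T
    W=P@T[:3,:3].T+T[:3,3]; W[d<=0]=np.nan
    return W
E
python3 - <<'E'
from h import *
o=get_obs();print({k:np.round(v,3) for k,v in o.items()}, robot.tip_extent, robot)
ims=[]
for n in ["scene","side"]:
    c=camera(n);cv2.imwrite(f"pics/{n}.png",c["pixels"]);W=cloud(c);np.save(n+".npy",W)
    print(n,[k for k in c if k not in("pixels","depth")],np.round(c["extrinsics"],2).tolist())
    for l in ["clamp","bar","tbar","spindle","jar","bowl","driver"]:
        for r in cut_out(l,n)[:1]:
            p=W[r["region"]]; p=p[~np.isnan(p[:,0])]
            print(l,round(r["confidence"],2),np.round(r["extent"]),len(p),np.round(np.percentile(p,[2,50,98],axis=0),3).tolist() if len(p) else "")
            np.save(f"{n}_{l}.npy",r["region"])
E
```

```text
{'time': np.float64(0.0), 'q': array([ 1.049,  0.528,  1.434,  0.   ,  1.181, -0.178]), 'joint_velocities': array([ 0.001,  0.   , -0.001, -0.001, -0.001, -0.001]), 'joint_torque': array([-1.0000e-03, -4.4005e+01, -1.7659e+01,  6.3000e-02,  5.8000e-02,
       -0.0000e+00]), 'position': array([0.21 , 0.588, 0.404]), 'tool_rot': array([ 0.171,  0.985, -0.001, -0.   ]), 'ft_force': array([-0.745,  0.354,  0.317]), 'moment': array([-0.023, -0.001,  0.017]), 'grip_force': np.float64(0.0), 'grip_width': np.float64(0.087)} 0.1822 <Robot object at 0x7fd73f15be00>
scene ['fov_y', 'cx', 'cy', 'extrinsics'] [[-0.08, -0.84, 0.53, 0.99], [1.0, -0.06, 0.05, 0.13], [-0.01, 0.53, 0.85, 0.74], [0.0, 0.0, 0.0, 1.0]]
clamp 0.82 [246. 289.  94. 118.] 6195 [[0.566, -0.104, 0.002], [0.687, -0.033, 0.04], [0.734, 0.022, 0.182]]
bar 0.57 [261. 263.  43.  85.] 1644 [[0.53, -0.047, 0.032], [0.59, -0.023, 0.051], [0.67, 0.002, 0.054]]
tbar 0.84 [225. 254.  61.  53.] 645 [[0.615, -0.107, -0.0], [0.668, -0.047, 0.18], [0.708, -0.013, 0.185]]
spindle 0.97 [223. 260.  59.  61.] 843 [[0.559, -0.107, -0.001], [
[... 568 characters left out ...]
9, -0.001], [0.666, -0.071, 0.038], [0.724, -0.002, 0.181]]
bar 0.72 [322. 315.  86.  31.] 1968 [[0.526, -0.065, 0.035], [0.591, -0.04, 0.051], [0.658, -0.005, 0.053]]
tbar 0.66 [365. 253.  69.  22.] 541 [[0.619, -0.08, 0.0], [0.665, -0.051, 0.179], [0.765, 0.108, 0.184]]
spindle 0.68 [365. 276.  69.  65.] 773 [[0.62, -0.079, 0.068], [0.661, -0.05, 0.176], [0.702, -0.019, 0.183]]
jar 0.57 [351. 259.  27.  50.] 781 [[0.667, 0.067, 0.007], [0.683, 0.08, 0.058], [0.717, 0.117, 0.085]]
bowl 0.78 [341. 387.  60.  48.] 2485 [[0.537, -0.212, -0.0], [0.581, -0.161, 0.017], [0.617, -0.129, 0.035]]
driver 0.63 [287. 245.  90.  15.] 618 [[0.513, 0.21, -0.0], [0.57, 0.228, 0.017], [0.695, 0.247, 0.026]]
```

```bash
python3 - <<'E'
from h import *
A=np.concatenate([np.load(n+".npy")[80:460,100:560].reshape(-1,3) for n in("scene","side")])
A=A[~np.isnan(A[:,0])]
box=(A[:,0]>.48)&(A[:,0]<.8)&(abs(A[:,1]+.04)<.09)
A=A[box]
def fit(n,lo,hi,reg=None):
    p=A[(A[:,2]>lo)&(A[:,2]<hi)] if reg is None else reg[(reg[:,2]>lo)&(reg[:,2]<hi)]
    r=cv2.minAreaRect(p[:,:2].astype(np.float32)*1000); print(n,len(p),np.round(r[0],1),np.round(r[1],1),round(r[2],1),"medz",np.round(np.median(p[:,2]),4))
    return p
fit("head",.127,.134); fit("tbar",.165,.195)
for n in("scene","side"):
    W=np.load(n+".npy"); fit("tbar "+n,.165,.195,W[np.load(n+"_tbar.npy")]); fit("bar "+n,.048,.057,W[np.load(n+"_bar.npy")]); fit("head "+n,.126,.135,W[np.load(n+"_clamp.npy")])
a=cv2.imread("pics/scene.png")[190:370,150:450];b=cv2.imread("pics/side.png")[220:420,240:440]
cv2.imwrite("pics/crop.png",np.hstack([cv2.resize(a,(500,300)),cv2.resize(b,(300,300))]))
E
```

```text
head 281 [686.8 -50.6] [30.  77.9] 80.3 medz 0.129
tbar 1249 [663.  -45.6] [ 21.1 106.9] 55.9 medz 0.1794
tbar scene 625 [665.6 -44.2] [ 15.5 104.3] 54.9 medz 0.1799
bar scene 1309 [596.9 -30.2] [ 45.2 145.9] 77.8 medz 0.0509
head scene 190 [687.6 -50.3] [38.  79.6] 81.9 medz 0.1288
tbar side 528 [662.1 -49. ] [ 14.5 103.3] 55.9 medz 0.179
bar side 1505 [595.8 -32.1] [ 46.5 144.1] 77.7 medz 0.051
head side 137 [676.4 -58.1] [27.2 63.1] 61.5 medz 0.1289
```

View pics/crop.png

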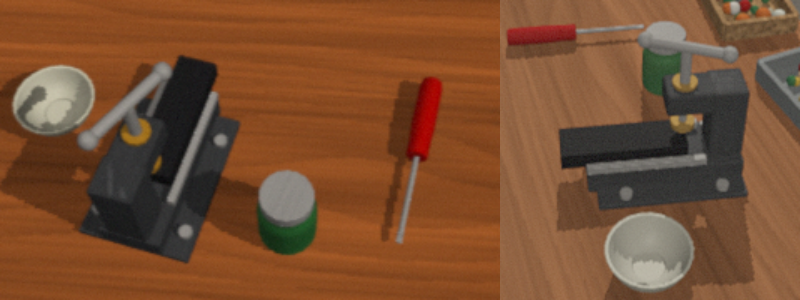

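The crops show the bar short of the column, with its outer end towards the robot. The T-handle lies diagonally, the bowl is on the -y side, and the jar and driver are on the +y side. The clamp yaw is about -12.2°, the screw axis is near (0.6635, -0.0465), and the bar has about 24 mm to go.

Emit:
{"name": "step_arm", "arguments": {
  "rows": [
    [0.0234, -0.0498, -0.0088, 0, 0, 0.63],
    [0.0234, -0.0498, -0.0088, 0, 0, 0.63],
    [0.0234, -0.0498, -0.0088, 0, 0, 0.63],
    [0.0234, -0.0498, -0.0088, 0, 0, 0.63],
    [0.0234, -0.0498, -0.0088, 0, 0, 0.63],
    [0.0234, -0.0498, -0.0088, 0, 0, 0.63],
    [0.0234, -0.0498, -0.0088, 0, 0, 0.63],
    [0.0234, -0.0498, -0.0088, 0, 0, 0.63],
    [0.0234, -0.0498, -0.0088, 0, 0, 0.63],
    [0.0234, -0.0498, -0.0088, 0, 0, 0.63],
    [0.0234, -0.0498, -0.0088, 0, 0, 0.63],
    [0.0234, -0.0498, -0.0088, 0, 0, 0.63]
  ],
  "jaw": 0,
  "squeeze": 10
}}

```text
time: 2.3
position: [0.4923, -0.0111, 0.2991]
tool_rot: [0.106, 0.994, -0.0, 0.001]
ft_force: [0.1, 0.6, 0.4]
grip_width: 0.0004
grip_force: 0.0
```

Emit:
{"name": "step_arm", "arguments": {
  "rows": [
    [0, 0, -0.03, 0, 0, 0],
    [0, 0, -0.03, 0, 0, 0],
    [0, 0, -0.02, 0, 0, 0],
    [0, 0, 0, 0, 0, 0],
    [0, 0, 0, 0, 0, 0]
  ]
}}

```text
time: 2.92
position: [0.4918, -0.0092, 0.2197]
tool_rot: [0.106, 0.994, -0.0, 0.001]
ft_force: [0.5, -0.5, 0.7]
grip_width: 0.0004
grip_force: 0.0
```

Emit:
{"name": "step_arm", "arguments": {
  "rows": [
    [0.0044, -0.00095, 0, 0, 0, 0],
    [0.0044, -0.00095, 0, 0, 0, 0],
    [0.0044, -0.00095, 0, 0, 0, 0],
    [0.002, -0.0004, 0, 0, 0, 0],
    [0.002, -0.0004, 0, 0, 0, 0],
    [0.002, -0.0004, 0, 0, 0, 0],
    [0.002, -0.0004, 0, 0, 0, 0],
    [0.002, -0.0004, 0, 0, 0, 0],
    [0.002, -0.0004, 0, 0, 0, 0]
  ]
}}

```text
time: 4.05
position: [0.5163, -0.0143, 0.2191]
tool_rot: [0.106, 0.994, 0.0, -0.001]
ft_force: [-2.1, -0.5, 1.7]
grip_width: 0.0006
grip_force: 1.0
```

Emit:
{"name": "step_arm", "arguments": {
  "rows": [
    [0.002, -0.0004, 0, 0, 0, 0],
    [0.002, -0.0004, 0, 0, 0, 0],
    [0.002, -0.0004, 0, 0, 0, 0],
    [0.002, -0.0004, 0, 0, 0, 0],
    [0.002, -0.0004, 0, 0, 0, 0]
  ]
}}

```text
time: 4.68
position: [0.5268, -0.0165, 0.2191]
tool_rot: [0.106, 0.994, -0.0, 0.0]
ft_force: [-1.4, 0.1, -0.6]
grip_width: 0.0003
grip_force: 0.5
```

```bash
cat > look.py <<'E'
from h import *
W=[]
for n in("scene","side"):
    c=camera(n); w=cloud(c)
    for r in cut_out("bar",n)[:1]:
        p=w[r["region"]]; p=p[(p[:,2]>.047)&(p[:,2]<.057)]
        q=cv2.minAreaRect(p[:,:2].astype(np.float32)*1000)
        a=(np.array(q[0])-[663.5,-46.5])@[.977,-.211]
        print(n,np.round(q[0],1),np.round(q[1],1),round(q[2],1),"centre x along clamp",round(a,1), "min x", round(float(np.percentile((p[:,:2]*1000-[663.5,-46.5])@[.977,-.211],1)),1))
print(np.round(get_obs()["ft_force"],2))
E
python3 look.py
```

```text
scene [608.6 -32.2] [ 44.1 146.2] 78.2 centre x along clamp -56.6 min x -127.7
side [621.3 -38. ] [ 46.4 114.1] 77.9 centre x along clamp -43.0 min x -97.8
[ 0.07 -0.26  0.73]
```

Emit:
{"name": "step_arm", "arguments": {
  "rows": [
    [0.0015, -0.0003, 0, 0, 0, 0],
    [0.0015, -0.0003, 0, 0, 0, 0],
    [0.0015, -0.0003, 0, 0, 0, 0],
    [0.0015, -0.0003, 0, 0, 0, 0],
    [0.001, -0.0002, 0, 0, 0, 0]
  ]
}}

```text
time: 5.5
position: [0.5337, -0.0179, 0.2192]
tool_rot: [0.106, 0.994, -0.0, 0.0]
ft_force: [-1.3, 0.5, 1.7]
grip_width: 0.0003
grip_force: 1.0
```

Emit:
{"name": "step_arm", "arguments": {
  "rows": [
    [0.0007, -0.00015, 0, 0, 0, 0],
    [0.0007, -0.00015, 0, 0, 0, 0],
    [0.0006, -0.0001, 0, 0, 0, 0]
  ]
}}

```text
time: 5.88
position: [0.5357, -0.0182, 0.2191]
tool_rot: [0.106, 0.994, -0.0, 0.0]
ft_force: [-1.3, 0.2, 0.8]
grip_width: 0.0007
grip_force: 0.9
```

Emit:
{"name": "step_arm", "arguments": {
  "rows": [
    [0.0005, -0.0001, 0, 0, 0, 0],
    [0.0005, -0.0001, 0, 0, 0, 0]
  ]
}}

```text
time: 6.12
position: [0.5367, -0.0184, 0.2191]
tool_rot: [0.106, 0.994, -0.0, -0.0]
ft_force: [-2.1, -0.3, 1.2]
grip_width: 0.0002
grip_force: 0.9
```

Emit:
{"name": "step_arm", "arguments": {
  "rows": [
    [0.0005, -0.0001, 0, 0, 0, 0],
    [0.0005, -0.0001, 0, 0, 0, 0]
  ]
}}

```text
time: 6.38
position: [0.5377, -0.0186, 0.2191]
tool_rot: [0.106, 0.994, -0.0, 0.0]
ft_force: [-1.6, 0.3, 0.8]
grip_width: 0.0002
grip_force: 0.9
```

Emit:
{"name": "step_arm", "arguments": {
  "rows": [
    [0.0005, -0.0001, 0, 0, 0, 0],
    [0.0005, -0.0001, 0, 0, 0, 0]
  ]
}}

```text
time: 6.62
position: [0.5386, -0.0188, 0.2191]
tool_rot: [0.106, 0.994, 0.0, -0.0]
ft_force: [-1.9, -0.2, 1.4]
grip_width: 0.0008
grip_force: 1.2
```

Emit:
{"name": "step_arm", "arguments": {
  "rows": [
    [0.0005, -0.0001, 0, 0, 0, 0]
  ]
}}

```text
time: 6.75
position: [0.5388, -0.0188, 0.2191]
tool_rot: [0.106, 0.994, 0.0, -0.001]
ft_force: [-3.3, 0.7, 1.2]
grip_width: 0.0004
grip_force: 1.7
```

```bash
python3 look.py
```

```text
scene [620.9 -33.9] [ 44.9 149.8] 79.1 centre x along clamp -44.3 min x -116.1
side [634.1 -40.4] [ 47.6 113.5] 77.8 centre x along clamp -30.0 min x -84.1
[-3.52 -0.46  3.5 ]
```

Emit:
{"name": "step_arm", "arguments": {
  "rows": [
    [0.0004, -0.0001, 0, 0, 0, 0]
  ]
}}

```text
time: 7.08
position: [0.5389, -0.0189, 0.2191]
tool_rot: [0.106, 0.994, 0.0, -0.001]
ft_force: [-4.8, 0.7, 3.4]
grip_width: 0.0003
grip_force: 2.4
```

Emit:
{"name": "step_arm", "arguments": {
  "rows": [
    [0.0004, -0.0001, 0, 0, 0, 0]
  ]
}}

```text
time: 7.2
position: [0.5391, -0.0189, 0.219]
tool_rot: [0.106, 0.994, 0.0, -0.001]
ft_force: [-4.8, 1.8, 3.8]
grip_width: 0.0002
grip_force: 2.9
```

Emit:
{"name": "step_arm", "arguments": {
  "rows": [
    [0, 0, 0, 0, 0, 0]
  ]
}}

```text
time: 7.32
position: [0.5391, -0.0189, 0.219]
tool_rot: [0.106, 0.994, 0.0, -0.001]
ft_force: [-5.4, 1.0, 3.8]
grip_width: 0.0005
grip_force: 2.7
```

Emit:
{"name": "step_arm", "arguments": {
  "rows": [
    [-0.01, 0.0021, 0, 0, 0, 0],
    [-0.02, 0.0042, 0, 0, 0, 0],
    [0, 0, 0.06, 0, 0, 0],
    [0, 0, 0.06, 0, 0, 0],
    [0, 0, 0.06, 0, 0, -4.3],
    [0.03, -0.006, 0.02, 0, 0, -6],
    [0.05, -0.012, 0, 0, 0, -6],
    [0.05, -0.011, 0, 0, 0, -6],
    [0.0225, -0.0035, 0, 0, 0, 0],
    [0, 0, 0, 0, 0, 0],
    [0, 0, 0, 0, 0, 0]
  ],
  "jaw": 0.05,
  "squeeze": 60
}}

```text
time: 8.7
position: [0.6616, -0.0451, 0.4188]
tool_rot: [0.296, 0.955, -0.0, -0.0]
ft_force: [-0.8, 0.0, -1.0]
grip_width: 0.0499
grip_force: 0.0
```

```bash
python3 - <<'E'
from h import *
o=get_obs(); c=camera("wrist"); cv2.imwrite("pics/w1.png",c["pixels"])
T=np.eye(4);T[:3,:3]=R.from_quat(o["tool_rot"]).as_matrix();T[:3,3]=o["position"]
W=cloud(c,T@c["mount"])
print(np.round(o["position"],4),np.round(o["q"],3),np.round(o["moment"],3),np.round(o["ft_force"],2))
for l in("tbar","spindle"):
  for r in cut_out(l,"wrist")[:1]:
    p=W[r["region"]];p=p[(p[:,2]>.165)&(p[:,2]<.2)]
    if len(p)<20: print("few");continue
    q=cv2.minAreaRect(p[:,:2].astype(np.float32)*1000);print(l,r["confidence"],len(p),np.round(q[0],1),np.round(q[1],1),round(q[2],1),np.percentile(p[:,2],[50,95,99]))
E
python3 look.py
```

```text
[ 0.6616 -0.0451  0.4188] [-0.236  0.567  1.314  0.     1.262 -1.206] [-0.009  0.014  0.025] [-0.83  0.04 -1.04]
tbar 0.59 2827 [655.2 -38.3] [16.8 88.2] 56.9 [0.18121372 0.18403751 0.18498893]
few
scene [619.2 -34.4] [ 44.6 144.2] 77.8 centre x along clamp -45.8 min x -115.9
side [618.7 -36.6] [ 47.9 145. ] 77.6 centre x along clamp -45.9 min x -116.8
[-0.2   0.48 -0.2 ]
```

View pics/w1.png

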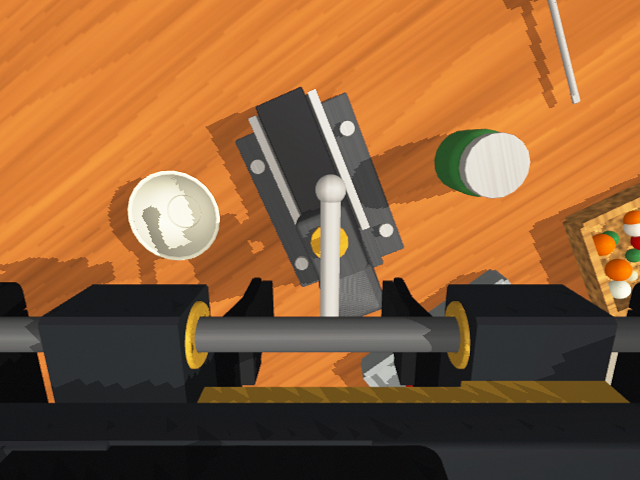

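The wrist view shows the T-bar centred between the fingers at column 330, and the bar home beneath it. I'll descend and grasp.

Emit:
{"name": "step_arm", "arguments": {
  "rows": [
    [0.0017, -0.0002, -0.03, 0, 0, 0.5],
    [0, 0, -0.03, 0, 0, 0],
    [0, 0, -0.012, 0, 0, 0],
    [0, 0, 0, 0, 0, 0],
    [0, 0, 0, 0, 0, 0]
  ]
}}

```text
time: 9.68
position: [0.6646, -0.0457, 0.3485]
tool_rot: [0.292, 0.956, 0.0, 0.001]
ft_force: [0.5, 0.0, 0.2]
grip_width: 0.0499
grip_force: 0.0
```

Emit:
{"name": "step_arm", "arguments": {
  "rows": [
    [0, 0, 0, 0, 0, 0],
    [0, 0, 0, 0, 0, 0],
    [0, 0, 0, 0, 0, 0],
    [0, 0, 0, 0, 0, 0],
    [0, 0, 0, 0, 0, 0]
  ],
  "jaw": 0,
  "squeeze": 40
}}

```text
time: 10.3
position: [0.6642, -0.0454, 0.3472]
tool_rot: [0.292, 0.956, 0.0, 0.0]
ft_force: [0.3, 0.9, -0.0]
grip_width: 0.0107
grip_force: 40.0
```

```bash
cat > st.py <<'E'
from h import *
o=get_obs(); T=R.from_quat(o["tool_rot"]).as_matrix()
print(round(float(o["time"]),2),"pos",np.round(o["position"],4),"yaw_y",round(np.degrees(np.arctan2(T[1,1],T[0,1])),2),"q6",round(o["q"][5],3),"F",np.round(o["ft_force"],1),"M",np.round(o["moment"],3),"tau6",round(o["joint_torque"][5],3),"w",round(float(o["grip_width"]),4),round(float(o["grip_force"]),1))
E
python3 st.py
```

```text
10.3 pos [ 0.6642 -0.0454  0.3472] yaw_y 56.04 q6 -1.214 F [ 0.3  0.9 -0. ] M [ 0.125 -0.145 -0.092] tau6 -0.092 w 0.0107 40.0
```

Emit:
{"name": "step_arm", "arguments": {
  "rows": [
    [0, 0, -0.00022, 0, 0, -2.5],
    [0, 0, -0.00044, 0, 0, -5],
    [0, 0, -0.00044, 0, 0, -5],
    [0, 0, -0.00044, 0, 0, -5]
  ]
}}

```text
time: 10.8
position: [0.6642, -0.0453, 0.3458]
tool_rot: [0.435, 0.901, 0.0, 0.0]
ft_force: [-0.6, 0.2, 1.3]
grip_width: 0.0109
grip_force: 40.1
```

```bash
python3 st.py
```

```text
10.8 pos [ 0.6642 -0.0453  0.3458] yaw_y 38.46 q6 -0.907 F [-0.6  0.2  1.3] M [ 0.038 -0.03   0.227] tau6 -0.235 w 0.0109 40.1
```

Emit:
{"name": "step_arm", "arguments": {
  "rows": [
    [0, 0, -0.00044, 0, 0, -5],
    [0, 0, -0.00044, 0, 0, -5],
    [0, 0, -0.00044, 0, 0, -5],
    [0, 0, -0.00044, 0, 0, -5]
  ]
}}

```text
time: 11.3
position: [0.6641, -0.0454, 0.344]
tool_rot: [0.585, 0.811, -0.0, 0.0]
ft_force: [-0.6, -0.2, 1.5]
grip_width: 0.0111
grip_force: 40.1
```

```bash
python3 st.py
```

```text
11.3 pos [ 0.6641 -0.0454  0.344 ] yaw_y 18.46 q6 -0.558 F [-0.6 -0.2  1.5] M [-0.044  0.08   0.249] tau6 -0.232 w 0.0111 40.1
```

Emit:
{"name": "step_arm", "arguments": {
  "rows": [
    [0, 0, -0.00044, 0, 0, -5],
    [0, 0, -0.00044, 0, 0, -5],
    [0, 0, -0.00044, 0, 0, -5]
  ]
}}

```text
time: 11.68
position: [0.6641, -0.0454, 0.3427]
tool_rot: [0.685, 0.728, -0.0, -0.0]
ft_force: [-0.2, -0.4, 1.5]
grip_width: 0.0108
grip_force: 40.1
```

```bash
python3 st.py
```

```text
11.68 pos [ 0.6641 -0.0454  0.3427] yaw_y 3.46 q6 -0.296 F [-0.2 -0.4  1.5] M [-0.099  0.073  0.191] tau6 -0.235 w 0.0108 40.1
```

Emit:
{"name": "step_arm", "arguments": {
  "rows": [
    [0, 0, -0.00044, 0, 0, -5],
    [0, 0, -0.00044, 0, 0, -5],
    [0, 0, -0.00044, 0, 0, -5]
  ]
}}

```text
time: 12.05
position: [0.664, -0.0454, 0.3414]
tool_rot: [0.775, 0.632, -0.0, -0.0]
ft_force: [-1.0, 0.6, 1.9]
grip_width: 0.011
grip_force: 40.1
```

```bash
python3 st.py
```

```text
12.05 pos [ 0.664  -0.0454  0.3414] yaw_y -11.54 q6 -0.034 F [-1.   0.6  1.9] M [0.041 0.198 0.195] tau6 -0.231 w 0.011 40.1
```

Emit:
{"name": "step_arm", "arguments": {
  "rows": [
    [0, 0, -0.00044, 0, 0, -5],
    [0, 0, -0.00044, 0, 0, -5],
    [0, 0, -0.00044, 0, 0, -5],
    [0, 0, -0.00044, 0, 0, -5]
  ]
}}

```text
time: 12.55
position: [0.6639, -0.0454, 0.3397]
tool_rot: [0.873, 0.488, -0.0, -0.0]
ft_force: [-1.3, 0.5, 2.2]
grip_width: 0.011
grip_force: 40.1
```

```bash
python3 st.py
```

```text
12.55 pos [ 0.6639 -0.0454  0.3397] yaw_y -31.54 q6 0.315 F [-1.3  0.5  2.2] M [-0.163  0.331  0.274] tau6 -0.235 w 0.011 40.1
```

Emit:
{"name": "step_arm", "arguments": {
  "rows": [
    [0, 0, -0.00044, 0, 0, -5],
    [0, 0, -0.00044, 0, 0, -5],
    [0, 0, -0.00044, 0, 0, -5]
  ]
}}

```text
time: 12.92
position: [0.6639, -0.0454, 0.3384]
tool_rot: [0.929, 0.37, -0.001, -0.0]
ft_force: [-1.0, -0.0, 1.2]
grip_width: 0.0109
grip_force: 40.1
```

```bash
python3 st.py
```

```text
12.93 pos [ 0.6639 -0.0454  0.3384] yaw_y -46.54 q6 0.577 F [-1.  -0.   1.2] M [0.079 0.239 0.158] tau6 -0.234 w 0.0109 40.1
```

Emit:
{"name": "step_arm", "arguments": {
  "rows": [
    [0, 0, -0.00044, 0, 0, -5],
    [0, 0, -0.00044, 0, 0, -5],
    [0, 0, -0.00044, 0, 0, -5],
    [0, 0, -0.00044, 0, 0, -5]
  ]
}}

```text
time: 13.42
position: [0.6638, -0.0452, 0.3366]
tool_rot: [0.979, 0.203, -0.001, -0.0]
ft_force: [-2.2, 0.1, 2.2]
grip_width: 0.0111
grip_force: 40.1
```

```bash
python3 st.py
```

```text
13.43 pos [ 0.6638 -0.0452  0.3366] yaw_y -66.54 q6 0.926 F [-2.2  0.1  2.2] M [0.019 0.402 0.196] tau6 -0.238 w 0.0111 40.1
```

Emit:
{"name": "step_arm", "arguments": {
  "rows": [
    [0, 0, -0.00044, 0, 0, -5],
    [0, 0, -0.00044, 0, 0, -5],
    [0, 0, -0.00044, 0, 0, -5]
  ]
}}

```text
time: 13.8
position: [0.6638, -0.0452, 0.3353]
tool_rot: [0.997, 0.074, -0.001, -0.0]
ft_force: [-1.8, 1.0, 2.4]
grip_width: 0.0112
grip_force: 40.1
```

```bash
python3 st.py
```

```text
13.8 pos [ 0.6638 -0.0452  0.3353] yaw_y -81.54 q6 1.187 F [-1.8  1.   2.4] M [0.103 0.385 0.214] tau6 -0.233 w 0.0112 40.1
```

Emit:
{"name": "step_arm", "arguments": {
  "rows": [
    [0, 0, -0.00044, 0, 0, -5],
    [0, 0, -0.00044, 0, 0, -5],
    [0, 0, -0.00044, 0, 0, -5]
  ]
}}

```text
time: 14.18
position: [0.6638, -0.0451, 0.3341]
tool_rot: [0.998, -0.057, -0.001, -0.0]
ft_force: [-1.6, 1.6, 4.2]
grip_width: 0.011
grip_force: 40.2
```

```bash
python3 st.py; python3 - <<'E'
from h import *
for n in("side",):
    c=camera(n);cv2.imwrite("pics/s2.png",cv2.resize(c["pixels"][200:380,240:480],(720,540)))
E
```

```text
14.18 pos [ 0.6638 -0.0451  0.3341] yaw_y -96.52 q6 1.449 F [-1.6  1.6  4.2] M [0.165 0.476 0.308] tau6 -0.155 w 0.011 40.2
```

View pics/s2.png

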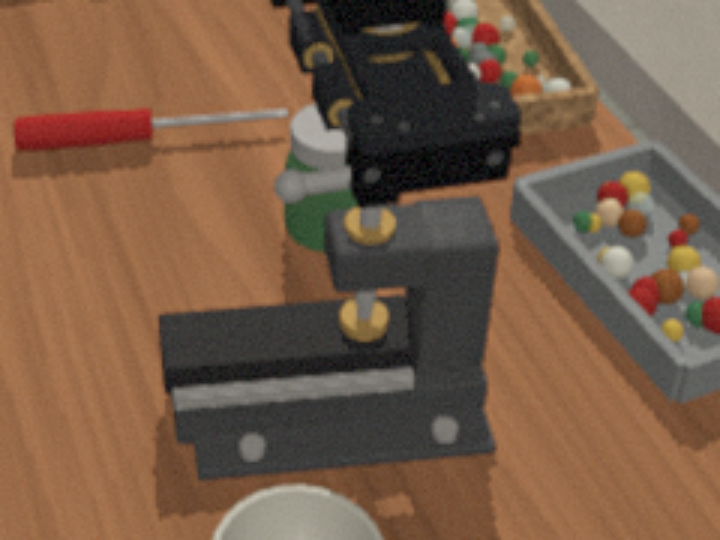

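The pad seems to be on or nearly on the bar (crop 365,320), and Fz and Mz are starting to rise. I'll go on in smaller steps.

Emit:
{"name": "step_arm", "arguments": {
  "rows": [
    [0, 0, -0.00044, 0, 0, -5]
  ]
}}

```text
time: 14.35
position: [0.6638, -0.0451, 0.3337]
tool_rot: [0.995, -0.1, -0.001, -0.0]
ft_force: [-2.6, 1.0, 3.0]
grip_width: 0.0111
grip_force: 40.2
```

```bash
python3 st.py
```

```text
14.35 pos [ 0.6638 -0.0451  0.3337] yaw_y -101.43 q6 1.535 F [-2.6  1.   3. ] M [0.248 0.595 0.356] tau6 -0.213 w 0.0111 40.2
```

Emit:
{"name": "step_arm", "arguments": {
  "rows": [
    [0, 0, -0.00044, 0, 0, -5]
  ]
}}

```text
time: 14.48
position: [0.6638, -0.045, 0.3333]
tool_rot: [0.99, -0.143, -0.001, -0.0]
ft_force: [-1.2, 2.0, 3.3]
grip_width: 0.0109
grip_force: 40.3
```

```bash
python3 st.py
```

```text
14.47 pos [ 0.6638 -0.045   0.3333] yaw_y -106.45 q6 1.622 F [-1.2  2.   3.3] M [0.261 0.548 0.353] tau6 -0.109 w 0.0109 40.3
```

Emit:
{"name": "step_arm", "arguments": {
  "rows": [
    [0, 0, 0, 0, 0, 0]
  ]
}}

```text
time: 14.6
position: [0.6638, -0.0451, 0.3333]
tool_rot: [0.99, -0.142, -0.001, -0.0]
ft_force: [-1.8, 2.8, 4.7]
grip_width: 0.0108
grip_force: 40.2
```

```bash
python3 st.py
```

```text
14.6 pos [ 0.6638 -0.0451  0.3333] yaw_y -106.29 q6 1.619 F [-1.8  2.8  4.7] M [0.288 0.645 0.265] tau6 0.358 w 0.0108 40.2
```

Emit:
{"name": "step_arm", "arguments": {
  "rows": [
    [0, 0, -0.00044, 0, 0, -5]
  ]
}}

```text
time: 14.72
position: [0.6638, -0.0451, 0.3329]
tool_rot: [0.983, -0.185, -0.001, -0.0]
ft_force: [-3.9, 3.7, 5.6]
grip_width: 0.0108
grip_force: 40.3
```

```bash
python3 st.py
```

```text
14.72 pos [ 0.6638 -0.0451  0.3329] yaw_y -111.38 q6 1.708 F [-3.9  3.7  5.6] M [0.401 0.751 0.385] tau6 -0.174 w 0.0108 40.3
```

Emit:
{"name": "step_arm", "arguments": {
  "rows": [
    [0, 0, -0.00044, 0, 0, -5]
  ]
}}

```text
time: 14.85
position: [0.6638, -0.045, 0.3325]
tool_rot: [0.974, -0.228, -0.001, -0.0]
ft_force: [-3.3, 2.9, 5.4]
grip_width: 0.0109
grip_force: 40.4
```

```bash
python3 st.py
```

```text
14.85 pos [ 0.6638 -0.045   0.3325] yaw_y -116.4 q6 1.796 F [-3.3  2.9  5.4] M [0.419 0.703 0.369] tau6 -0.047 w 0.0109 40.4
```

Emit:
{"name": "step_arm", "arguments": {
  "rows": [
    [0, 0, -0.00035, 0, 0, -4]
  ]
}}

```text
time: 14.98
position: [0.6638, -0.045, 0.3322]
tool_rot: [0.965, -0.262, -0.001, -0.0]
ft_force: [-3.0, 1.9, 5.8]
grip_width: 0.0112
grip_force: 40.4
```

```bash
cat > avg.py <<'E'
from h import *
M=[]
for i in range(10):
    camera("side"); o=get_obs(); M.append(np.r_[o["moment"][2],o["ft_force"]])
print(np.round(np.mean(M,0),3),np.round(np.std(M,0),3))
E
python3 st.py; python3 avg.py;python3 st.py
```

```text
14.97 pos [ 0.6638 -0.045   0.3322] yaw_y -120.37 q6 1.865 F [-3.   1.9  5.8] M [0.366 0.62  0.453] tau6 0.089 w 0.0112 40.4
[ 0.328 -2.82   2.254  5.24 ] [0.03  0.644 0.536 0.5  ]
15.47 pos [ 0.6638 -0.045   0.3321] yaw_y -120.25 q6 1.863 F [-2.5  2.9  5.3] M [0.372 0.665 0.354] tau6 0.341 w 0.0109 40.3
```

Emit:
{"name": "step_arm", "arguments": {
  "rows": [
    [0, 0, -0.0004, 0, 0, -4.5],
    [0, 0, -0.0004, 0, 0, -4.5]
  ]
}}

```text
time: 15.72
position: [0.6638, -0.0449, 0.3315]
tool_rot: [0.942, -0.337, -0.001, -0.0]
ft_force: [-3.6, 2.4, 6.1]
grip_width: 0.0107
grip_force: 40.6
```

```bash
python3 st.py; python3 avg.py;python3 st.py
```

```text
15.72 pos [ 0.6638 -0.0449  0.3315] yaw_y -129.36 q6 2.022 F [-3.6  2.4  6.1] M [0.531 0.722 0.49 ] tau6 0.076 w 0.0107 40.6
[ 0.383 -2.482  2.679  5.111] [0.04  0.51  0.372 0.391]
16.23 pos [ 0.6638 -0.0449  0.3314] yaw_y -129.24 q6 2.02 F [-3.2  2.1  5.6] M [0.432 0.683 0.479] tau6 0.383 w 0.0109 40.5
```

Emit:
{"name": "step_arm", "arguments": {
  "rows": [
    [0, 0, 0, 0, 0, 0],
    [0, 0, 0, 0, 0, 0],
    [0, 0, 0, 0, 0, 0],
    [0, 0, 0, 0, 0, 0]
  ],
  "jaw": 0.05
}}

```text
time: 16.73
position: [0.6642, -0.0458, 0.3305]
tool_rot: [0.941, -0.337, -0.0, 0.0]
ft_force: [-0.5, -0.4, -0.6]
grip_width: 0.0425
grip_force: 0.0
```

Emit:
{"name": "step_arm", "arguments": {
  "rows": [
    [0, 0, 0.01, 0, 0, 0],
    [0, 0, 0.03, 0, 0, 0],
    [0, 0, 0.04, 0, 0, 0],
    [0, 0, 0.04, 0, 0, 0],
    [0, 0, 0, 0, 0, 0],
    [0, 0, 0, 0, 0, 0]
  ]
}}

```text
time: 17.48
position: [0.6637, -0.0454, 0.4508]
tool_rot: [0.941, -0.337, -0.0, 0.0]
ft_force: [0.1, -0.1, -0.2]
grip_width: 0.0497
grip_force: 0.0
```

```bash
python3 st.py; python3 look.py; python3 - <<'E'
from h import *
c=camera("side");a=c["pixels"][200:380,240:480];b=camera("scene")["pixels"][200:380,150:390]
w=cut_out("tbar","side")
cv2.imwrite("pics/s3.png",np.hstack([cv2.resize(a,(400,300)),cv2.resize(b,(400,300))]))
W=cloud(c)
p=W[w[0]["region"]];p=p[(p[:,2]>.15)&(p[:,2]<.2)];q=cv2.minAreaRect(p[:,:2].astype(np.float32)*1000);print("tbar",q,np.median(p[:,2]))
E
```

```text
17.48 pos [ 0.6637 -0.0454  0.4508] yaw_y -129.44 q6 2.023 F [ 0.1 -0.1 -0.2] M [-0.002  0.177  0.029] tau6 -0.0 w 0.0497 0.0
tbar ((661.7337036132812, -48.91251754760742), (14.458043098449707, 106.63092803955078), 72.55680084228516) 0.16496345280085936Traceback (most recent call last):
  File "look.py", line 9, in <module>
    print(n,np.round(q[0],1),np.round(q[1],1),round(q[2],1),"centre x along clamp",round(a,1), "min x", round(float(np.percentile((p[:,:2]*1000-[663.5,-46.5])@[.977,-.211],1)),1))
                                                                                                                    ~~~~~~~~~~~~~^^^^^^^^^^^^^^^^^^^^^^^^^^^^^^^^^^^^^^^^^^^^^
    return _quantile_unchecked(
        a, q, axis, out, overwrite_input, method, keepdims, weights)
    return _ureduce(a,
                    func=_quantile_ureduce_func,
    ...<5 lines>...
                    overwrite_input=overwrite_input,
                    method=method)
    r = func(a, **kwargs)
    result = _quantile(arr,
                       quantiles=q,
    ...<2 lines>...
                       out=out,
                       weights=wgt)
    slices_having_nans = np.isnan(arr[-1, ...])
                                  ~~~^^^^^^^^^
IndexError: index -1 is out of bounds for axis 0 with size 0
```

View pics/s3.png

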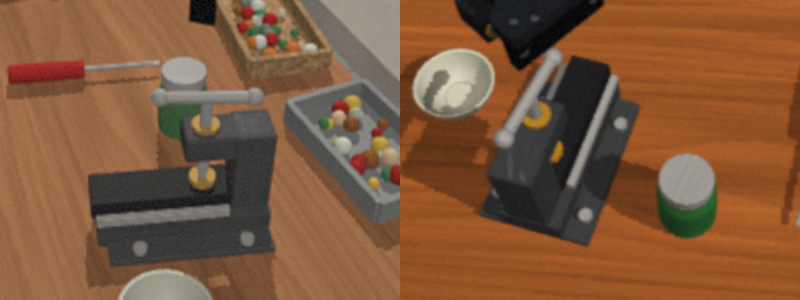

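The handle eased back about 0.38 rad after release. That fits a peak load of about 0.28 N m relaxing to about 30 N. The picture shows the bar home, the pad down and the gripper clear.

```bash
sed -i 's/for r in cut_out("bar",n)\[:1\]:/for r in cut_out("bar",n)[:3]:/; s/^        q=/        if len(p)<200: continue\n        q=/' look.py; python3 look.py; python3 -c "
from rig import hand_in
print(hand_in())"
```

```text
scene [620.3 -34.8] [ 44.6 145.8] 78.0 centre x along clamp -44.7 min x -115.6
side [618.6 -37.9] [ 46.9 145.6] 77.3 centre x along clamp -45.7 min x -117.2
[-0.2  -0.24 -0.42]
the job is handed in; nothing more can be done
None
```

I handed the job in with the bar home against the column (centre measured at about -45 mm, home being -44.5 mm), the pad tightened to about 0.25–0.28 N m above free by my torque and spring-back estimates, and the handle released with the gripper clear; no verdict came back.

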